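Ink the label stamp and hold it on the gift box label

ROBOT

A 7-joint arm with a two-finger parallel gripper is mounted at the origin on the work surface. World frame = base frame: x ahead of the robot, y to its left, z up, the work surface at z = 0. Lengths are in m, angles in rad, forces in N, time in s.
With the tool pointing down it reaches from about 0.425 to 0.925 m from the base axis. Payload 6.8 kg.
Tool frame: the origin (TCP) lies at the very end of the fingers, on their centre line; the grasp point (between the pads) lies 19 mm behind it; z points along the fingers, y is the line along which they close (so a half turn about z gives the same grasp; the last joint's range is limited). The gripper opens to 88 mm and grips with 3 to 60 N. Pads are 20 mm wide; open, the fingers measure 115 mm over their backs; the gripper's body (75 mm by 178 mm) begins 61 mm behind the grasp point.
Start: joints at [-1.357, 0.477, 0.022, 1.555, -0.011, 1.109, -0.083], TCP at [0.213, 0.64, 0.223] pointing down, gripper open.
Joint ranges: [-2.96, 2.96], [-0.34, 2.1], [-1.41, 1.46], [0.24, 2.44], [-1.37, 4.51], [0.17, 1.92], [-2.96, 2.96]. Speed limits (rad/s): [2.39, 2.39, 3.14, 3.14, 3.14, 3.14, 3.14].

INTERFACE

Orientations are given as a unit quaternion [w, x, y, z].
In Python, from bench import read_state, viewer, sign_off gives the robot as it stands. The module is installed in compiled form; this text tells all that it offers.
- The arm moves only by the shell command python3 -m inch 'ROWS' [FORCE]. ROWS is JSON, a list of rows, each an object of numbers: "tx", "ty", "tz": the shift along the tool's x, y, z in mm; "rx", "ry", "rz": the turn, a rotation vector about the tool's x, y, z in degrees; "gripper": the opening, from 0 (shut) to 1 (fully open). A call has 1 to 5 rows; each row is the pose to reach, as a shift and turn from the pose commanded when the call began, along the tool's axes at that moment; what a row does not reach only later rows make up. A row lasts 1/8 s, in which the tool goes at most 62.5 mm and 10.7 degrees, less where a joint would pass 70% of its speed; a pose out of reach is approached as far as the arm can. A call with a gripper value outside its range is refused whole. The fingers move at their own pace and stop on an object; FORCE is the grip in N (left out, the last holds). Time passes only in rows, so rows that repeat a pose let the fingers close. It gives the time, the measured TCP pose, the force, the opening and the grip force at its end, in the units of the state.
- read_state(): the state, without advancing time (a new reading comes with each control period).
- viewer.capture(name): name is "scene" or "top" or "wrist"; returns a dict with "img" (480x640x3 uint8, red, green, blue), "camera_matrix" (3x3 intrinsics, pixels), "R" (3x3) and "t" (3): a world point X has camera coordinates R X + t. Camera axes: x right, y down, z forward; pixel columns grow to the right and rows downward; lengths in m; the calibration is good to about 2 mm. A picture is of the moment at which its call begins. There is no depth.
- sign_off(): hands the job in; it is judged then, once.
The state is a dict: "time_s": time; "joint_positions": joint angles; "dq": joint speeds; "tau": joint torques, N m; "ee_pos": TCP position; "eef_rot": TCP orientation; "wrist_force": force on the tool from outside, world axes, zero at the start; "wrist_torque": the same for the moment, N m; "gripper_width": opening from 0.0 (shut) to 1.0 (fully open); "grasp_force": force on a finger pad.
Only numpy, scipy, OpenCV 4.12 (cv2) and the standard library are available. Lean on these libraries where they do the work, as an engineer would, in place of code of your own. Each camera call takes 0.05 s, during which the arm holds its last target. There are 200 camera calls.

TASK

Take the red-handled stamp by its grip, press its whole face lightly and flat on the blue ink pad, then set it down upright on the gift box label, centred in the printed frame and straight with it. Press gently both times, about 5 newtons, touch the box with the stamp nowhere else, and leave the box, the other stamp and the twine spools where they are. Finish while still holding the stamp pressed on the label at that light pressure so that the ink takes: do not lift it or let go.

Things in the scene. Friction and masses are not known exactly. Their poses are not given: they have to be found in the camera images.
- stamp: Loose hand stamp, 80 mm tall, about 140 g (0.7 to 1.4 times), upright in the tray. Origin: centre of its rubber face, unpressed; z up, y along its long side. From below: orange face 40 (x) by 60 (y) mm on grey sponge (to z = 8 mm), beech mount 42 by 62 mm (to 24), neck 20 mm thick (to 32), flat red grip 26 (x) by 42 (y) mm, from 32 to 80: pinch it across the 26 mm. Either way round prints the same.
- stamp_face (a point): Centre of the stamp's rubber face (40 by 60 mm), axes as the stamp; at the stamp's origin when not pressed. Pressed on something, its sponge starts to give at about 2 N, then 1 mm for each further 2 N, up to 4 mm (10 N), after which it is hard.
- round_stamp: Another stamp, not needed, leave it: round 48 mm mount with a turned dark wooden knob, 77 mm tall, standing in the same tray about 100 mm from the red-handled one; either may be at either end. Origin: centre of its underside.
- stamp_tray: Fixed low wooden tray, 120 (x) by 210 (y) by 14 mm high, walls and floor 6 mm thick, in which both stamps stand. Origin: centre of its underside.
- ink_pad: Fixed ink pad, its grey tin 88 (x) by 122 (y) by 12 mm, with blue felt 72 (x) by 104 (y) mm standing up to 16 mm above the table; its 9 mm high lid is folded right back flat on the table on the +x side, to 139 mm from the origin. Origin: under the centre of the felt, at table height.
- pad_felt (a point): Centre of the upper face of the blue felt (16 mm above the table; 72 mm along x, 104 mm along y, hard under its surface). The whole stamp face must land on it, its long side roughly along the felt's long side.
- gift_box: Closed kraft gift box with lift-off lid, loose, about 450 g (0.7 to 1.4 times that), 125 (x) by 165 (y) by 56 mm high, a red band printed across the lid at one end and a cream label at the other. Origin: centre of its underside; z up.
- label_frame (a point): Centre of the dark printed frame on the cream label, on the flat top of the lid 56 mm above the box's underside and 27 mm along +y from the lid's centre. The frame is 52 (x) by 72 (y) mm inside: 6 mm wider than the stamp's face on every side; its long side runs along y.
- spool_pink: Spool of pink twine lying flat, 88 mm across and 36 mm high, at the far side. Leave it. Origin: centre of its underside.
- spool_navy: Spool of navy twine, same size, at the far side. Leave it. Origin: centre of its underside.
Mind the look-alikes: they are no part of the job. What is shaped like the stamp but green, turquoise or yellow is not meant.

How it is judged:
On the way:
1. the gripped stamp is pressed flat (0.08 rad) on the felt with 1.5 to 14 N, face centre within 16 mm (short way) and 22 mm (long way) of the felt's, long sides within 0.35 rad (contact force between stamp and ink_pad between 1.5 and 14 N and angle between stamp's own z axis and vertical below 0.08 rad and x of stamp_face in the frame of pad_felt between -0.016 and 0.016 m and y of stamp_face in the frame of pad_felt between -0.022 and 0.022 m and angle between the y axis of stamp and the y axis of pad_felt, either way round below 0.35 rad and contact force between the fingers and stamp above 1 N), for 0.2 s.
At the end, for the whole second after the job is handed in: The robot still holds the stamp, at rest and upright within 0.06 rad, its face on the label with 2.5 to 10 N, its centre within 6 mm of the frame's centre along both sides, its long side within 0.09 rad of the frame's; the box stands flat, the fingers do not lean on it (contact force between stamp and gift_box between 2.5 and 10 N and x of stamp_face in the frame of label_frame between -0.006 and 0.006 m and y of stamp_face in the frame of label_frame between -0.006 and 0.006 m and angle between the y axis of stamp and the y axis of label_frame, either way round below 0.09 rad and angle between stamp's own z axis and vertical below 0.06 rad and z of stamp_face in the frame of label_frame below 0.003 m and contact force between the fingers and stamp above 2 N and linear speed of stamp below 0.01 m/s and angle between gift_box's own z axis and vertical below 0.03 rad and contact force between the fingers and gift_box below 0.5 N and contact force between stamp and ink_pad below 0.1 N); the arm keeps its last pose, push and grip.
It fails at once if the stamp was banged or pushed hard (over 18 N) on the ink pad or the gift box (contact force between stamp and gift_box above 18 N or contact force between stamp and ink_pad above 18 N).
It fails at once if the stamp touched the gift box away from the printed frame (face centre more than 12 mm from the frame's centre) (contact force between stamp and gift_box above 0.3 N and horizontal distance between stamp_face and label_frame above 0.012 m).
It fails at once if the gift box was pushed more than 20 mm (distance of gift_box from where it was at the start of the episode above 0.02 m).
It fails at once if the round stamp or a spool of twine was moved more than 20 mm (distance of any of round_stamp, spool_pink, spool_navy from where it was at the start of the episode above 0.02 m).
It also fails if it takes over 58 s, if anything falls off the work surface, if the arm or the gripper's body presses on something with over 40 N, if the wrist force passes 120 N, or if a joint passes its speed limit or range.

## Working session

There is one attempt and no reset: what is moved stays moved. The work goes in short steps, Python scripts to look and compute and a shell command to move; the robot and the scene stay as the last step left them, time stands still between calls to the robot, and variables do not carry over. Pictures are saved under pics/ and viewed, at most 10 in all, crops included, and the job is handed in when it is done.

```bash
mkdir -p pics; cat > h.py <<'E'
import numpy as np, cv2
from bench import read_state, viewer, sign_off
from scipy.spatial.transform import Rotation as Rn
def snap(n,f):
    c=viewer.capture(n); cv2.imwrite(f'pics/{f}.png',c['img'][:,:,::-1])
    np.savez(f'pics/{f}.npz',K=c['camera_matrix'],R=c['R'],t=c['t'],img=c['img']); return c
def load(f): return np.load(f'pics/{f}.npz')
def unproj(c,uv,z):
    uv=np.atleast_2d(np.array(uv,float)); K,R,t=c['K'],c['R'],c['t']
    d=(R.T@np.linalg.inv(K)@np.c_[uv,np.ones(len(uv))].T).T; o=-R.T@t
    return o+d*((z-o[2])/d[:,2])[:,None]
def proj(c,X):
    p=(c['R']@np.atleast_2d(X).T).T+c['t']; q=(c['K']@p.T).T; return q[:,:2]/q[:,2:]
E
python3 - <<'E'
from h import *
for n in ('top','scene'): c=snap(n,n+'0'); print(n,-c['R'].T@c['t'])
s=read_state(); print(s)
E
```

```text
top [0.5147184  0.08251748 1.09858813]
scene [ 1.24947152 -0.18470072  0.75428355]
{'time_s': 0.1, 'joint_positions': array([-1.35710838,  0.47771905,  0.02233348,  1.55628599, -0.01145208,
        1.10930601, -0.0830856 ]), 'dq': array([-1.15258701e-04, -2.38798044e-03,  2.94596780e-04, -3.96337511e-03,
       -6.02939190e-04,  6.64998679e-05, -6.21427138e-04]), 'tau': array([ 4.23402060e-03, -5.84090674e+01,  1.53995175e+00, -2.73311752e+01,
       -5.42414607e-02,  1.30835109e-02,  3.68676831e-05]), 'ee_pos': array([0.21333164, 0.6398597 , 0.22180582]), 'eef_rot': array([-5.11420167e-05,  1.60168748e-01,  9.87089327e-01, -7.93549722e-04]), 'wrist_force': array([ 0.18896632,  0.48511017, -0.0575028 ]), 'wrist_torque': array([-0.00563729, -0.00093853,  0.04374251]), 'grasp_force': 0.0, 'gripper_width': 0.9977715439138861}
```

View pics/top0.png

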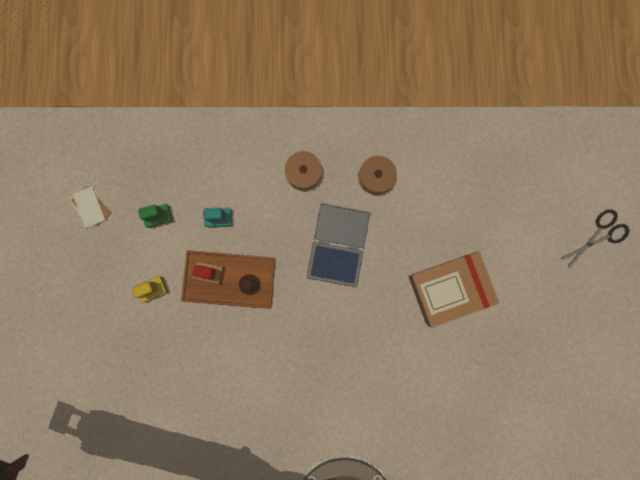

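View pics/scene0.png

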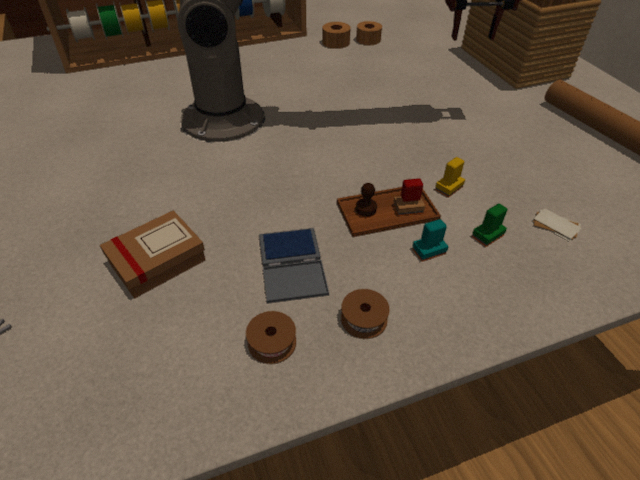

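The top view shows the tray at about (228,280) with the red grip at (204,272) and the dark knob at (249,285). The pad felt is at (335,264), and the box is at (454,290) with its label at (444,293). The scene view agrees.
Possible look-alikes: green (155,215), turquoise (217,217), yellow (149,289), round knob stamp (249,285). I choose the red one at (204,272) and check it in a close crop.

```bash
python3 - <<'E'
from h import *
c=load('top0'); im=c['img']
a=cv2.resize(im[245:315,175:285],None,fx=5,fy=5,interpolation=cv2.INTER_CUBIC)
b=cv2.resize(im[245:335,400:500],None,fx=5,fy=5,interpolation=cv2.INTER_CUBIC)
H=max(a.shape[0],b.shape[0])
o=np.zeros((H,800,3),np.uint8); o[:a.shape[0],:400]=a[:,:400]; o[:b.shape[0],400:]=b[:,:400]
cv2.imwrite('pics/crop.png',o[:,:,::-1])
hsv=cv2.cvtColor(im,cv2.COLOR_RGB2HSV)
def rect(m,box,z,name):
    k=np.zeros(m.shape,np.uint8); x0,y0,x1,y1=box; k[y0:y1,x0:x1]=m[y0:y1,x0:x1]
    n,l,st,_=cv2.connectedComponentsWithStats(k); i=1+np.argmax(st[1:,4]); 
    ct=max(cv2.findContours((l==i).astype(np.uint8),0,2)[0],key=cv2.contourArea)
    h=unproj(c,ct[:,0,:],z)[:,:2]; r=cv2.minAreaRect((h*1000).astype(np.float32))
    bp=cv2.boxPoints(r); e=bp[1]-bp[0]; f=bp[2]-bp[1]; L=e if np.linalg.norm(e)>np.linalg.norm(f) else f
    print(name,st[i],'c',np.round(r[0],1),'size',np.round(r[1],1),'long axis deg',np.round(np.degrees(np.arctan2(L[1],L[0]))%180,1))
red=((hsv[...,0]<8)|(hsv[...,0]>172))&(hsv[...,1]>170)&(hsv[...,2]>60)
rect(red.astype(np.uint8),(185,255,225,290),.086,'grip')
rect(red.astype(np.uint8),(400,245,510,335),.056,'band')
blue=((hsv[...,0]>100)&(hsv[...,0]<130)&(hsv[...,1]>90)).astype(np.uint8)
rect(blue,(300,235,375,295),.016,'felt')
cream=((hsv[...,2]>150)&(hsv[...,1]<80)).astype(np.uint8)
rect(cream,(405,250,480,330),.056,'label/inside')
kraft=((hsv[...,1]>85)).astype(np.uint8); rect(kraft,(400,245,505,335),.056,'box')
rect(((hsv[...,1]>90)).astype(np.uint8),(175,240,285,315),.014,'tray')
g=cv2.cvtColor(im,cv2.COLOR_RGB2GRAY)
E
```

```text
grip [193 266  19  13 188] c [538.8 312.4] size [39.9 22.8] long axis deg 77.3
band [465 256  24  52 285] c [ 515.4 -301.6] size [121.4  12.6] long axis deg 18.5Traceback (most recent call last):
  File "<stdin>", line 20, in <module>
  File "<stdin>", line 11, in rect
    return _wrapfunc(a, 'argmax', axis=axis, out=out, **kwds)
    return bound(*args, **kwds)
ValueError: attempt to get argmax of an empty sequence
```

View pics/crop.png

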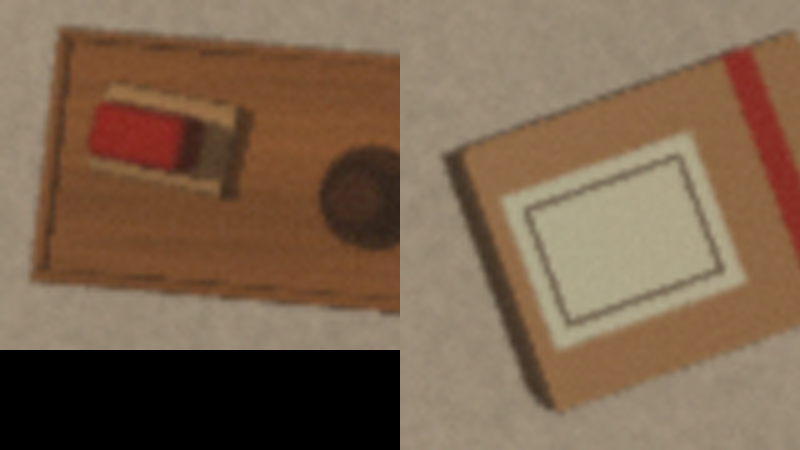

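The crop confirms the red-handled stamp standing upright on its beech mount at the tray's left end, with its long side across the picture. The inner corners of the printed frame are at crop pixels (527,210), (682,156), (722,270) and (568,325).

```bash
python3 - <<'E'
from h import *
c=load('top0'); im=c['img']
P=np.array([(527,210),(682,156),(722,270),(568,325)],float); P=np.c_[400+(P[:,0]-400)/5,245+P[:,1]/5]-.4
w=unproj(c,P,.056)[:,:2]*1000; print('frame',w.mean(0),[np.linalg.norm(w[i]-w[i-1]) for i in range(4)])
L=w[1]-w[0]+w[2]-w[3]; print('ang',np.degrees(np.arctan2(L[1],L[0]))%180)
M=np.array([(110,86),(238,108),(222,194),(92,166)],float);M=np.c_[175+M[:,0]/5,245+M[:,1]/5]-.4
m=unproj(c,M,.030)[:,:2]*1000; print('mount',m.mean(0)); 
for a,b in((1,0),(2,3)):
  L=m[a]-m[b]; print(np.linalg.norm(L),np.degrees(np.arctan2(L[1],L[0]))%180)
i=im.astype(int); mk=((i[...,2]>i[...,0]+12)).astype(np.uint8); k=mk*0; k[235:295,300:375]=mk[235:295,300:375]
ct=max(cv2.findContours(k,0,2)[0],key=cv2.contourArea); h=unproj(c,ct[:,0],.016)[:,:2]*1000
print('felt',cv2.minAreaRect(h.astype(np.float32)),im[264,335],im[282,335])
s=read_state(); print(Rn.from_quat(s['eef_rot'][[1,2,3,0]]).as_matrix().round(3))
E
```

```text
frame [ 489.69439162 -227.93655851] [np.float64(54.167523772183316), np.float64(75.14435794601853), np.float64(53.78590698811952), np.float64(74.49865117498446)]
ang 108.74497221970147
mount [538.53367315 311.87917133]
60.22227864620215 80.01671528850852
61.480023799657644 77.65461650816121
felt ((557.3619995117188, 17.076339721679688), (101.88818359375, 70.2499008178711), 78.82549285888672) [56 63 75] [101  97  91]
[[-0.949  0.316 -0.   ]
 [ 0.316  0.949 -0.002]
 [-0.    -0.002 -1.   ]]
```

```bash
cat >> h.py <<'E'
def delta(x,y,z,yaw):
    "tool-frame shift (mm) and turn (deg) to TCP x,y,z (mm), tool y axis at world yaw deg, tool down"
    s=read_state(); R=Rn.from_quat(s['eef_rot'][[1,2,3,0]]); p=s['ee_pos']*1000
    a=np.radians(yaw); Y=np.array([np.cos(a),np.sin(a),0]); Z=np.array([0,0,-1.]); T=Rn.from_matrix(np.c_[np.cross(Y,Z),Y,Z])
    print('t',s['time_s'],'p',p.round(1),'shift',R.inv().apply(np.array([x,y,z])-p).round(1),'turn',np.degrees((R.inv()*T).as_rotvec()).round(2),
     'F',s['wrist_force'].round(2),'q7',s['joint_positions'][6].round(2),'w',round(s['gripper_width'],3),'gf',round(s['grasp_force'],2))
E
python3 -c "
from h import *
delta(538.5,312,200,-11.5)"
```

```text
t 0.1 p [213.3 639.9 221.8] shift [-412.2 -208.2   22.2] turn [-7.000e-02  7.000e-02  8.307e+01] F [ 0.19  0.49 -0.06] q7 -0.08 w 0.998 gf 0.0
```

```bash
python3 -m inch '[{"tx":-52,"ty":-26,"rz":10},{"tx":-104,"ty":-52,"rz":20},{"tx":-156,"ty":-78,"rz":30},{"tx":-208,"ty":-104,"rz":40},{"tx":-260,"ty":-130,"rz":50}]'; python3 -c "
from h import *
delta(538.5,312,200,-11.5)"
```

```text
t 0.1 p [213.3 639.9 221.8] shift [-412.2 -208.2   22.2] turn [-7.000e-02  7.000e-02  8.307e+01] F [ 0.19  0.49 -0.06] q7 -0.08 w 0.998 gf 0.0schema error: expected keys tx, ty, tz, rx, ry, rz, gripper
```

```bash
python3 -m inch '[{"tx":-52,"ty":-26,"tz":0,"rx":0,"ry":0,"rz":10,"gripper":1},{"tx":-104,"ty":-52,"tz":0,"rx":0,"ry":0,"rz":20,"gripper":1},{"tx":-156,"ty":-78,"tz":0,"rx":0,"ry":0,"rz":30,"gripper":1},{"tx":-208,"ty":-104,"tz":0,"rx":0,"ry":0,"rz":40,"gripper":1},{"tx":-260,"ty":-130,"tz":0,"rx":0,"ry":0,"rz":50,"gripper":1}]'; python3 -c "
from h import *
delta(538.5,312,200,-11.5)"
```

```text
time_s: 0.72
ee_pos: [0.4199, 0.4332, 0.2225]
eef_rot: [-0.0, 0.565, 0.825, -0.0]
wrist_force: [0.4, 1.4, -0.3]
gripper_width: 0.999
grasp_force: 0.0
t 0.725 p [419.9 433.2 222.5] shift [-155.9   66.6   22.5] turn [-2.000e-02  1.000e-02  3.274e+01] F [ 0.39  1.36 -0.33] q7 -0.43 w 0.999 gf 0.0
```

```bash
python3 -m inch '[{"tx":-50,"ty":22,"tz":0,"rx":0,"ry":0,"rz":10,"gripper":1},{"tx":-100,"ty":44,"tz":0,"rx":0,"ry":0,"rz":20,"gripper":1},{"tx":-140,"ty":60,"tz":5,"rx":0,"ry":0,"rz":30,"gripper":1},{"tx":-156,"ty":67,"tz":12,"rx":0,"ry":0,"rz":33,"gripper":1},{"tx":-156,"ty":67,"tz":22,"rx":0,"ry":0,"rz":33,"gripper":1}]'; python3 - <<'E'
from h import *
c=snap('wrist','w1')
delta(538.5,312,44,-11.5)
E
```

```text
time_s: 1.35
ee_pos: [0.5387, 0.3143, 0.1999]
eef_rot: [-0.0, 0.774, 0.634, -0.0]
wrist_force: [-0.3, 0.4, 0.2]
gripper_width: 0.998
grasp_force: 0.0
t 1.4 p [536.9 315.3 198.2] shift [ -2.7   2.7 154.2] turn [-0.15  0.09  0.27] F [-0.33 -0.01 -2.42] q7 -0.64 w 1.003 gf 0.0
```

View pics/w1.png

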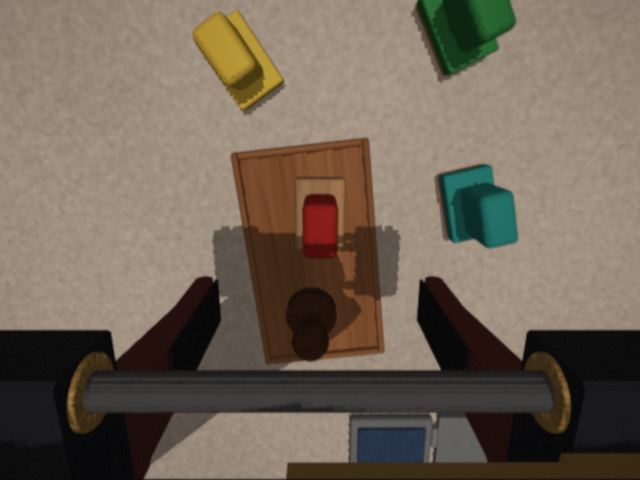

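The wrist view shows the red grip upright at (320,225), aligned with the picture's vertical, and the dark knob at (311,320).

```bash
python3 - <<'E'
from h import *
c=load('w1'); im=c['img'].astype(int)
m=((im[...,0]>60)&(im[...,0]>3.0*im[...,1])).astype(np.uint8); m[:170]=0;m[275:]=0;m[:,:280]=0;m[:,360:]=0
r=cv2.minAreaRect(max(cv2.findContours(m,0,1)[0],key=cv2.contourArea)); print(r)
# side edges of the grip per row, line fits
rows=range(202,250); L=[np.where(m[y])[0].min() for y in rows]; Rr=[np.where(m[y])[0].max()+1 for y in rows]
for z in (.086,):
  for e in (L,Rr):
    w=unproj(c,np.c_[e,rows],z)[:,:2]*1000; d=np.polyfit(w[:,1],w[:,0],1); print('edge at y=312: x',np.polyval(d,312),'angle from y',-np.degrees(np.arctan(d[0])))
w=unproj(c,[[296,178],[345,178]],.030)*1000; print(w.round(1), 'edge dir',np.degrees(np.arctan2(*(w[1]-w[0])[[1,0]])))
for yaw in (74,78,82):
  a=np.radians(yaw); u=np.array([np.cos(a),np.sin(a)]); v=np.array([u[1],-u[0]])
  q=proj(c,[np.r_[np.array([.5385,.312])+sx*.013*v+sy*.021*u,.086] for sx,sy in((1,1),(1,-1),(-1,-1),(-1,1))]); print(yaw,q.round(0).tolist())
delta(538.5,312,120,-11.5)
E
```

```text
((319.5, 226.0), (62.0, 33.0), 90.0)
edge at y=312: x 526.913216487508 angle from y -13.09546152594698
edge at y=312: x 551.4274722737763 angle from y -9.912505654915547
[[525.9 346.7  30. ]
 [565.7 338.7  30. ]] edge dir -11.417186131656308
74 [[340.0, 206.0], [335.0, 262.0], [299.0, 259.0], [303.0, 203.0]]
78 [[338.0, 204.0], [337.0, 261.0], [301.0, 260.0], [301.0, 204.0]]
82 [[336.0, 203.0], [339.0, 260.0], [303.0, 262.0], [299.0, 205.0]]
t 1.4 p [536.9 315.3 198.2] shift [-2.8  2.5 78.2] turn [-0.15  0.09  0.27] F [-0.33 -0.01 -2.42] q7 -0.64 w 1.003 gf 0.0
```

```bash
python3 -m inch '[{"tx":0,"ty":0,"tz":30,"rx":0,"ry":0,"rz":0,"gripper":1},{"tx":0,"ty":0,"tz":60,"rx":0,"ry":0,"rz":0,"gripper":1},{"tx":0,"ty":0,"tz":80,"rx":0,"ry":0,"rz":0,"gripper":1},{"tx":0,"ty":0,"tz":85,"rx":0,"ry":0,"rz":0,"gripper":1},{"tx":0,"ty":0,"tz":85,"rx":0,"ry":0,"rz":0,"gripper":1}]'; python3 -c "
from h import *
delta(539,313,46,-11.5)"
```

```text
time_s: 2.02
ee_pos: [0.5386, 0.3149, 0.1159]
eef_rot: [-0.0, 0.774, 0.634, 0.0]
wrist_force: [0.3, 0.7, 0.4]
gripper_width: 1.003
grasp_force: 0.0
t 2.025 p [538.6 314.9 115.9] shift [-1.9  0.8 69.9] turn [ 0.   -0.02  0.12] F [0.26 0.68 0.37] q7 -0.6 w 1.003 gf 0.0
```

```bash
python3 -m inch '[{"tx":-2,"ty":1,"tz":25,"rx":0,"ry":0,"rz":0,"gripper":1},{"tx":-2,"ty":1,"tz":50,"rx":0,"ry":0,"rz":0,"gripper":1},{"tx":-2,"ty":1,"tz":65,"rx":0,"ry":0,"rz":0,"gripper":1},{"tx":-2,"ty":1,"tz":70,"rx":0,"ry":0,"rz":0,"gripper":1},{"tx":-2,"ty":1,"tz":70,"rx":0,"ry":0,"rz":0,"gripper":1}]'; python3 -c "
from h import *
delta(539,313,46,-11.5)"
```

```text
time_s: 2.65
ee_pos: [0.5396, 0.3124, 0.0462]
eef_rot: [0.0, 0.774, 0.633, 0.0]
wrist_force: [-0.2, 0.4, 0.2]
gripper_width: 1.001
grasp_force: 0.0
t 2.65 p [539.6 312.4  46.2] shift [ 0.4 -0.7  0.2] turn [ 0.03 -0.03  0.06] F [-0.15  0.44  0.15] q7 -0.56 w 1.001 gf 0.0
```

```bash
python3 -m inch '[{"tx":0,"ty":0,"tz":0,"rx":0,"ry":0,"rz":0,"gripper":0.5},{"tx":0,"ty":0,"tz":0,"rx":0,"ry":0,"rz":0,"gripper":0.3},{"tx":0,"ty":0,"tz":0,"rx":0,"ry":0,"rz":0,"gripper":0.2},{"tx":0,"ty":0,"tz":0,"rx":0,"ry":0,"rz":0,"gripper":0.1},{"tx":0,"ty":0,"tz":0,"rx":0,"ry":0,"rz":0,"gripper":0}]' 30;python3 -m inch '[{"tx":0,"ty":0,"tz":0,"rx":0,"ry":0,"rz":0,"gripper":0},{"tx":0,"ty":0,"tz":0,"rx":0,"ry":0,"rz":0,"gripper":0},{"tx":0,"ty":0,"tz":0,"rx":0,"ry":0,"rz":0,"gripper":0}]' 30; python3 -c "
from h import *
delta(539,313,46,-11.5)"
```

```text
time_s: 3.28
ee_pos: [0.5392, 0.3122, 0.0457]
eef_rot: [-0.0, 0.774, 0.633, 0.0]
wrist_force: [-0.2, 0.5, 0.7]
gripper_width: 0.472
grasp_force: 0.0
time_s: 3.65
ee_pos: [0.5393, 0.3122, 0.0457]
eef_rot: [0.0, 0.774, 0.633, 0.0]
wrist_force: [-0.1, 0.3, -1.0]
gripper_width: 0.296
grasp_force: 30.0
t 3.65 p [539.3 312.2  45.7] shift [ 0.8 -0.4 -0.3] turn [ 0.   -0.    0.06] F [-0.12  0.29 -1.  ] q7 -0.56 w 0.296 gf 29.99
```

```bash
python3 -m inch '[{"tx":0,"ty":0,"tz":-15,"rx":0,"ry":0,"rz":0,"gripper":0},{"tx":0,"ty":0,"tz":-40,"rx":0,"ry":0,"rz":0,"gripper":0},{"tx":0,"ty":0,"tz":-80,"rx":0,"ry":0,"rz":0,"gripper":0},{"tx":0,"ty":0,"tz":-105,"rx":0,"ry":0,"rz":0,"gripper":0},{"tx":0,"ty":0,"tz":-110,"rx":0,"ry":0,"rz":0,"gripper":0}]';python3 -m inch '[{"tx":0,"ty":0,"tz":0,"rx":0,"ry":0,"rz":0,"gripper":0},{"tx":0,"ty":0,"tz":0,"rx":0,"ry":0,"rz":0,"gripper":0},{"tx":0,"ty":0,"tz":0,"rx":0,"ry":0,"rz":0,"gripper":0}]'; python3 - <<'E'
from h import *
w=snap('wrist','w2'); s=snap('scene','s2'); delta(557.4,17.1,156,-11.2)
i=s['img']; p=proj(load('s2'),[.539,.312,.15])[0].astype(int); print(p)
y0=max(0,p[1]-60); x0=p[0]-60; cr=cv2.resize(i[y0:y0+120,x0:x0+120],(480,480),interpolation=cv2.INTER_CUBIC); print(x0,y0)
o=np.zeros((480,800,3),np.uint8); o[:,:480]=cr; o[:,480:]=w['img'][:,160:480]; cv2.imwrite('pics/c2.png',o[:,:,::-1])
E
```

```text
time_s: 4.28
ee_pos: [0.5403, 0.3127, 0.1581]
eef_rot: [-0.0, 0.774, 0.633, 0.002]
wrist_force: [-0.3, 0.7, -2.1]
gripper_width: 0.293
grasp_force: 30.0
time_s: 4.65
ee_pos: [0.5387, 0.3119, 0.1545]
eef_rot: [0.0, 0.774, 0.633, -0.001]
wrist_force: [0.9, -0.4, -2.2]
gripper_width: 0.295
grasp_force: 30.0
t 4.75 p [539.  311.9 154.9] shift [-285.3   76.6   -0.8] turn [-0.04  0.06 -0.24] F [ 0.5   0.21 -1.73] q7 -0.61 w 0.293 gf 29.99
[417 157]
357 97
```

View pics/c2.png

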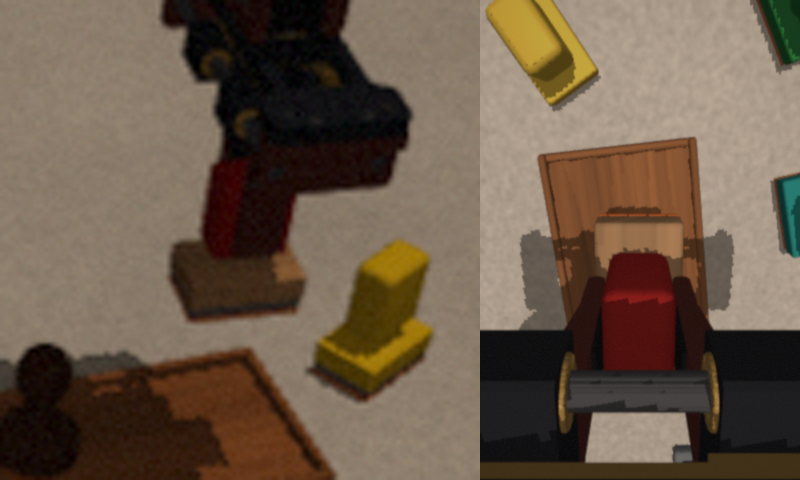

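The stamp hangs upright and clear of the tray. In the scene crop its mount is at (240,280), and in the wrist crop the mount's far edge is at about rows 217–222. Next I check its offset in the hand.

```bash
python3 - <<'E'
from h import *
c=load('w2'); print('cam',(-c['R'].T@c['t']).round(3))
a=np.radians(78.5);u=np.array([np.cos(a),np.sin(a)]);v=np.array([u[1],-u[0]]);p=np.array([.5387,.3119]);f=.1545-.0397
for nm,hx,hy,z in(('mount top',.021,.031,.024),('mount bot',.021,.031,.008),('face',.02,.03,0),('grip top',.013,.021,.08),('grip bot',.013,.021,.032)):
  print(nm,[(q-[160,0]+[480,0]).round(1).tolist() for q in proj(c,[np.r_[p+s*hx*v+hy*u,f+z] for s in(-1,1)])])
g=c['img']; print(g[205:262:1,325].tolist())
d=load('s2')
for nm,hx,hy,z in(('mount top',.021,.031,.024),('mount bot',.021,.031,.008)):
  print(nm,[((q-[357,97])*4).round(0).tolist() for q in proj(d,[np.r_[p+s*hx*v+t*hy*u,f+z] for s,t in((1,1),(1,-1),(-1,-1))])])
E
```

```text
cam [0.554 0.386 0.316]
mount top [[592.9, 221.2], [684.7, 221.3]]
mount bot [[596.5, 213.3], [681.2, 213.4]]
face [[600.1, 211.7], [677.7, 211.7]]
grip top [[599.1, 292.2], [677.9, 292.3]]
grip bot [[609.6, 247.4], [668.0, 247.4]]
[[131, 82, 49], [112, 69, 40], [88, 55, 31], [79, 50, 30], [79, 49, 29], [78, 49, 29], [78, 48, 28], [81, 48, 28], [95, 51, 26], [124, 62, 28], [129, 66, 32], [97, 59, 36], [78, 55, 38], [79, 57, 39], [80, 59, 41], [81, 59, 41], [86, 63, 42], [98, 71, 48], [121, 88, 60], [137, 100, 69], [144, 105, 72], [147, 108, 74], [152, 111, 77], [152, 112, 77], [152, 111, 77], [152, 112, 77], [152, 111, 76], [152, 112, 77], [152, 112, 76], [152, 111, 75], [152, 111, 76], [151, 110, 75], [152, 111, 75], [151, 111, 75], [150, 110, 75], [152, 112, 77], [152, 112, 76], [151, 111, 76], [151, 111, 76], [152, 111, 75], [151, 110, 75], [148, 109, 74], [129, 95, 65], [101, 73, 50], [94, 68, 46], [99, 71, 48], [96, 69, 47], [85, 53, 37], [76, 32, 23], [73, 16, 11], [73, 14, 11], [74, 14, 15], [74, 16, 13], [74, 16, 14], [75, 14, 12], [76, 15, 13], [75, 13, 10]]
mount top [[308.0, 277.0], [193.0, 288.0], [171.0, 240.0]]
mount bot [[302.0, 301.0], [189.0, 312.0], [167.0, 265.0]]
```

```bash
python3 -m inch '[{"tx":-40,"ty":11,"tz":0,"rx":0,"ry":0,"rz":0,"gripper":0},{"tx":-95,"ty":26,"tz":0,"rx":0,"ry":0,"rz":0,"gripper":0},{"tx":-150,"ty":41,"tz":0,"rx":0,"ry":0,"rz":0,"gripper":0},{"tx":-205,"ty":56,"tz":0,"rx":0,"ry":0,"rz":0,"gripper":0},{"tx":-250,"ty":68,"tz":0,"rx":0,"ry":0,"rz":0,"gripper":0}]';python3 -m inch '[{"tx":-25,"ty":6,"tz":0,"rx":0,"ry":0,"rz":0,"gripper":0},{"tx":-34,"ty":9,"tz":15,"rx":0,"ry":0,"rz":0,"gripper":0},{"tx":-34,"ty":9,"tz":35,"rx":0,"ry":0,"rz":0,"gripper":0},{"tx":-34,"ty":9,"tz":50,"rx":0,"ry":0,"rz":0,"gripper":0},{"tx":-34,"ty":9,"tz":55,"rx":0,"ry":0,"rz":0,"gripper":0}]'; python3 -m inch '[{"tx":0,"ty":0,"tz":0,"rx":0,"ry":0,"rz":0,"gripper":0},{"tx":0,"ty":0,"tz":0,"rx":0,"ry":0,"rz":0,"gripper":0},{"tx":0,"ty":0,"tz":0,"rx":0,"ry":0,"rz":0,"gripper":0}]'; python3 -c "
from h import *
delta(557.5,18,56,-11.2)"
```

```text
time_s: 5.38
ee_pos: [0.5562, 0.051, 0.1556]
eef_rot: [0.0, 0.775, 0.632, -0.0]
wrist_force: [-0.4, 0.0, -1.9]
gripper_width: 0.293
grasp_force: 30.0
time_s: 6.0
ee_pos: [0.5576, 0.0195, 0.099]
eef_rot: [-0.001, 0.774, 0.634, -0.001]
wrist_force: [0.3, -1.0, -1.3]
gripper_width: 0.295
grasp_force: 30.0
time_s: 6.38
ee_pos: [0.5588, 0.0187, 0.1012]
eef_rot: [0.0, 0.774, 0.633, 0.0]
wrist_force: [-0.2, 0.1, -0.0]
gripper_width: 0.29
grasp_force: 30.0
t 6.375 p [558.8  18.7 101.2] shift [-0.9 -1.2 45.2] turn [ 0.05 -0.03 -0.24] F [-0.18  0.08 -0.01] q7 -0.08 w 0.29 gf 29.99
```

```bash
python3 -m inch '[{"tx":-1,"ty":-1,"tz":10,"rx":0,"ry":0,"rz":0,"gripper":0},{"tx":-1,"ty":-1,"tz":22,"rx":0,"ry":0,"rz":0,"gripper":0},{"tx":-1,"ty":-1,"tz":32,"rx":0,"ry":0,"rz":0,"gripper":0},{"tx":-1,"ty":-1,"tz":38,"rx":0,"ry":0,"rz":0,"gripper":0},{"tx":-1,"ty":-1,"tz":40,"rx":0,"ry":0,"rz":0,"gripper":0}]'; python3 -m inch '[{"tx":0,"ty":0,"tz":0,"rx":0,"ry":0,"rz":0,"gripper":0},{"tx":0,"ty":0,"tz":0,"rx":0,"ry":0,"rz":0,"gripper":0},{"tx":0,"ty":0,"tz":0,"rx":0,"ry":0,"rz":0,"gripper":0},{"tx":0,"ty":0,"tz":0,"rx":0,"ry":0,"rz":0,"gripper":0}]'; python3 -c "
from h import *
delta(557.5,18,56,-11.2)"
```

```text
time_s: 7.0
ee_pos: [0.557, 0.0177, 0.06]
eef_rot: [-0.0, 0.774, 0.633, -0.0]
wrist_force: [-0.2, -0.7, -1.8]
gripper_width: 0.296
grasp_force: 30.0
time_s: 7.5
ee_pos: [0.5573, 0.0178, 0.0608]
eef_rot: [0.0, 0.774, 0.633, 0.0]
wrist_force: [-0.6, 0.1, -2.0]
gripper_width: 0.295
grasp_force: 30.0
t 7.5 p [557.3  17.8  60.8] shift [0.2 0.1 4.8] turn [ 0.02 -0.01 -0.24] F [-0.59  0.09 -1.98] q7 -0.05 w 0.295 gf 29.99
```

```bash
python3 -m inch '[{"tx":0,"ty":0,"tz":1,"rx":0,"ry":0,"rz":0,"gripper":0},{"tx":0,"ty":0,"tz":2,"rx":0,"ry":0,"rz":0,"gripper":0},{"tx":0,"ty":0,"tz":3,"rx":0,"ry":0,"rz":0,"gripper":0},{"tx":0,"ty":0,"tz":4,"rx":0,"ry":0,"rz":0,"gripper":0},{"tx":0,"ty":0,"tz":4,"rx":0,"ry":0,"rz":0,"gripper":0}]'; python3 -m inch '[{"tx":0,"ty":0,"tz":0.5,"rx":0,"ry":0,"rz":0,"gripper":0},{"tx":0,"ty":0,"tz":1,"rx":0,"ry":0,"rz":0,"gripper":0},{"tx":0,"ty":0,"tz":1,"rx":0,"ry":0,"rz":0,"gripper":0}]'
```

```text
time_s: 8.12
ee_pos: [0.5571, 0.0178, 0.0565]
eef_rot: [-0.0, 0.774, 0.633, -0.0]
wrist_force: [-0.2, 0.0, -1.9]
gripper_width: 0.293
grasp_force: 30.0
time_s: 8.5
ee_pos: [0.5572, 0.0178, 0.0557]
eef_rot: [-0.0, 0.774, 0.633, 0.0]
wrist_force: [0.1, -0.5, -1.7]
gripper_width: 0.299
grasp_force: 30.0
```

```bash
python3 -m inch '[{"tx":0,"ty":0,"tz":0.5,"rx":0,"ry":0,"rz":0,"gripper":0},{"tx":0,"ty":0,"tz":1,"rx":0,"ry":0,"rz":0,"gripper":0},{"tx":0,"ty":0,"tz":1,"rx":0,"ry":0,"rz":0,"gripper":0}]'
```

```text
time_s: 8.88
ee_pos: [0.5573, 0.0178, 0.0548]
eef_rot: [-0.0, 0.774, 0.633, 0.0]
wrist_force: [-1.3, 0.7, 2.9]
gripper_width: 0.294
grasp_force: 30.0
```

```bash
python3 -m inch '[{"tx":0,"ty":0,"tz":0.2,"rx":0,"ry":0,"rz":0,"gripper":0},{"tx":0,"ty":0,"tz":0.2,"rx":0,"ry":0,"rz":0,"gripper":0},{"tx":0,"ty":0,"tz":0.2,"rx":0,"ry":0,"rz":0,"gripper":0}]'; python3 -m inch '[{"tx":0,"ty":0,"tz":0,"rx":0,"ry":0,"rz":0,"gripper":0},{"tx":0,"ty":0,"tz":0,"rx":0,"ry":0,"rz":0,"gripper":0},{"tx":0,"ty":0,"tz":0,"rx":0,"ry":0,"rz":0,"gripper":0}]'; python3 - <<'E'
from h import *
c=snap('wrist','w3')
s=snap('scene','s3')
p=proj(load('s3'),[.557,.018,.04])[0].astype(int); x0,y0=p-60; print(x0,y0)
o=np.zeros((480,800,3),np.uint8); o[:,:480]=cv2.resize(s['img'][y0:y0+120,x0:x0+120],(480,480),interpolation=cv2.INTER_CUBIC); o[:,480:]=c['img'][:,160:480]; cv2.imwrite('pics/c3.png',o[:,:,::-1])
E
```

```text
time_s: 9.25
ee_pos: [0.5572, 0.0178, 0.0545]
eef_rot: [0.0, 0.774, 0.633, 0.0]
wrist_force: [-0.6, 0.3, 3.1]
gripper_width: 0.29
grasp_force: 30.0
time_s: 9.62
ee_pos: [0.5573, 0.0178, 0.0545]
eef_rot: [0.0, 0.774, 0.633, 0.0]
wrist_force: [-0.5, 0.4, 4.1]
gripper_width: 0.296
grasp_force: 30.0
229 174
```

View pics/c3.png

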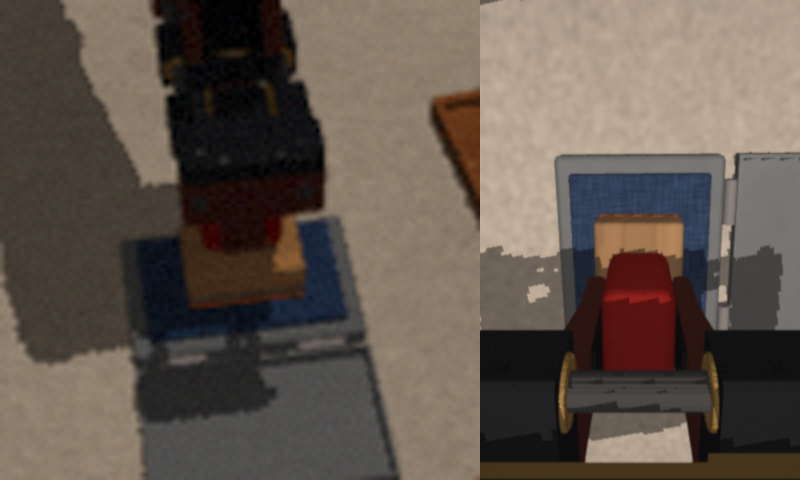

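The stamp stands flat on the felt in both views, with blue margins on every side and its mount edge at row 217 against the felt edge at row 174. The net press is about 5–6 N. Now I lift it.

```bash
python3 -m inch '[{"tx":0,"ty":0,"tz":-3,"rx":0,"ry":0,"rz":0,"gripper":0},{"tx":0,"ty":0,"tz":-15,"rx":0,"ry":0,"rz":0,"gripper":0},{"tx":0,"ty":0,"tz":-45,"rx":0,"ry":0,"rz":0,"gripper":0},{"tx":0,"ty":0,"tz":-85,"rx":0,"ry":0,"rz":0,"gripper":0},{"tx":0,"ty":0,"tz":-105,"rx":0,"ry":0,"rz":0,"gripper":0}]'; python3 -c "
from h import *
delta(489.4,-227,160,18.7)"
```

```text
time_s: 10.35
ee_pos: [0.5581, 0.0176, 0.1621]
eef_rot: [0.001, 0.774, 0.633, 0.001]
wrist_force: [0.5, 0.1, -2.2]
gripper_width: 0.296
grasp_force: 30.0
t 10.35 p [558.1  17.6 162.1] shift [-253.4  -18.8    1.7] turn [ 1.700e-01 -2.000e-02 -3.016e+01] F [ 0.49  0.08 -2.21] q7 -0.12 w 0.296 gf 29.99
```

```bash
python3 -m inch '[{"tx":-35,"ty":-2,"tz":0,"rx":0,"ry":0,"rz":-4,"gripper":0},{"tx":-90,"ty":-6,"tz":0,"rx":0,"ry":0,"rz":-11,"gripper":0},{"tx":-145,"ty":-10,"tz":0,"rx":0,"ry":0,"rz":-18,"gripper":0},{"tx":-200,"ty":-15,"tz":0,"rx":0,"ry":0,"rz":-25,"gripper":0},{"tx":-235,"ty":-18,"tz":0,"rx":0,"ry":0,"rz":-30,"gripper":0}]'; python3 -c "
from h import *
delta(489.4,-227,160,18.7)"
```

```text
time_s: 10.98
ee_pos: [0.4916, -0.212, 0.1602]
eef_rot: [0.0, 0.584, 0.812, -0.0]
wrist_force: [0.5, 0.2, -2.0]
gripper_width: 0.294
grasp_force: 30.0
t 10.975 p [ 491.6 -212.   160.2] shift [-13.5  -6.8   0.2] turn [ 0.01  0.05 -0.13] F [ 0.5   0.19 -1.97] q7 0.8 w 0.294 gf 29.99
```

```bash
python3 -m inch '[{"tx":-9,"ty":-4,"tz":0,"rx":0,"ry":0,"rz":0,"gripper":0},{"tx":-14,"ty":-6,"tz":8,"rx":0,"ry":0,"rz":0,"gripper":0},{"tx":-14,"ty":-6,"tz":20,"rx":0,"ry":0,"rz":0,"gripper":0},{"tx":-14,"ty":-6,"tz":30,"rx":0,"ry":0,"rz":0,"gripper":0},{"tx":-14,"ty":-6,"tz":35,"rx":0,"ry":0,"rz":0,"gripper":0}]'; python3 -m inch '[{"tx":0,"ty":0,"tz":0,"rx":0,"ry":0,"rz":0,"gripper":0},{"tx":0,"ty":0,"tz":0,"rx":0,"ry":0,"rz":0,"gripper":0},{"tx":0,"ty":0,"tz":0,"rx":0,"ry":0,"rz":0,"gripper":0},{"tx":0,"ty":0,"tz":0,"rx":0,"ry":0,"rz":0,"gripper":0},{"tx":0,"ty":0,"tz":0,"rx":0,"ry":0,"rz":0,"gripper":0}]'; python3 - <<'E'
from h import *
delta(489.4,-227,96,18.7)
c=snap('wrist','w4'); cv2.imwrite('pics/c4.png',cv2.resize(c['img'][100:340,200:440],(600,600),interpolation=cv2.INTER_CUBIC)[:,:,::-1])
E
```

```text
time_s: 11.6
ee_pos: [0.4915, -0.223, 0.1232]
eef_rot: [-0.001, 0.583, 0.812, -0.0]
wrist_force: [-0.2, 0.7, -2.0]
gripper_width: 0.295
grasp_force: 30.0
time_s: 12.22
ee_pos: [0.4918, -0.2242, 0.1246]
eef_rot: [0.0, 0.584, 0.812, 0.0]
wrist_force: [-0.3, -0.6, -1.1]
gripper_width: 0.296
grasp_force: 30.0
t 12.225 p [ 491.8 -224.2  124.6] shift [-1.9 -3.2 28.6] turn [ 0.02  0.01 -0.15] F [-0.26 -0.58 -1.15] q7 0.85 w 0.296 gf 29.99
```

View pics/c4.png

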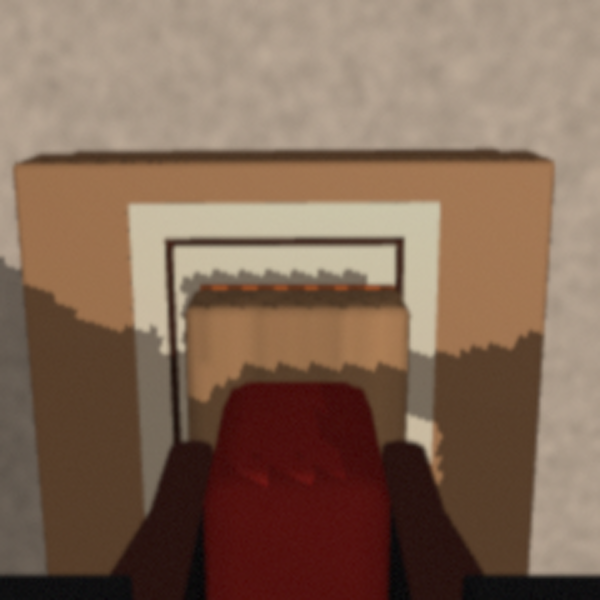

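The wrist crop shows the stamp above the label. The frame's far inner corners are at (175,244) and (399,243), and the mount's far top edge runs from (190,305) to (407,304). Its long side is parallel to the frame, and it sits slightly too far right.

```bash
python3 - <<'E'
from h import *
c=load('w4')
f=lambda P:np.array(P,float)/2.5+[200,100]-.3
F=unproj(c,f([(175,244),(399,243),(179,440)]),.056)*1000
M=unproj(c,f([(190,305),(407,304)]),.109)*1000
S=unproj(c,f([(204,286),(391,286)]),.085)*1000
print(F.round(1),np.linalg.norm(F[1]-F[0])); print(M.round(1),np.linalg.norm(M[1]-M[0]),S.round(1))
for n,e in(('frame',F),('mount',M)): d=e[1]-e[0]; print(n,np.degrees(np.arctan2(d[1],d[0])))
v=(F[1]-F[0])[:2];v/=np.linalg.norm(v);u=np.array([-v[1],v[0]])
fc=F[:2,:2].mean(0)-36*u; mc=M[:,:2].mean(0)-31*u; sc=S[:,:2].mean(0)-30*u
print('frame c',fc,'mount c',mc,sc,'in v,u:',(fc-mc)@v,(fc-mc)@u)
print('tcp offset of mount', (mc-[491.8,-224.2])@v,(mc-[491.8,-224.2])@u)
# fit outer box far edge check
s=read_state(); print(s['ee_pos']*1000)
E
```

```text
[[ 453.9 -202.7   56. ]
 [ 503.4 -185.9   56. ]
 [ 468.8 -249.5   56. ]] 52.29260815063273
[[ 462.8 -201.2  109. ]
 [ 500.4 -188.4  109. ]] 39.67358509719493 [[ 463.8 -202.9   85. ]
 [ 500.4 -190.7   85. ]]
frame 18.781322644127695
mount 18.799096331232757
frame c [ 490.22404478 -228.38775886] mount c [ 491.58786548 -224.11711857] [ 491.74078677 -225.20570224] in v,u: -2.6661659721302247 -3.604155159654542
tcp offset of mount -0.17415500163738099 0.14676655935058877
[ 491.75132848 -224.19035751  124.55588152]
```

```bash
python3 -c "
from h import *
delta(489.9,-227.7,96,18.75)"; python3 -m inch '[{"tx":-2,"ty":-1.5,"tz":3,"rx":0,"ry":0,"rz":0,"gripper":0},{"tx":-2.7,"ty":-2.9,"tz":8,"rx":0,"ry":0,"rz":0,"gripper":0},{"tx":-2.7,"ty":-2.9,"tz":14,"rx":0,"ry":0,"rz":0,"gripper":0},{"tx":-2.7,"ty":-2.9,"tz":19,"rx":0,"ry":0,"rz":0,"gripper":0},{"tx":-2.7,"ty":-2.9,"tz":22,"rx":0,"ry":0,"rz":0,"gripper":0}]'; python3 -m inch '[{"tx":0,"ty":0,"tz":0,"rx":0,"ry":0,"rz":0,"gripper":0},{"tx":0,"ty":0,"tz":0,"rx":0,"ry":0,"rz":0,"gripper":0},{"tx":0,"ty":0,"tz":0,"rx":0,"ry":0,"rz":0,"gripper":0},{"tx":0,"ty":0,"tz":0,"rx":0,"ry":0,"rz":0,"gripper":0}]';python3 -c "
from h import *
delta(489.9,-227.7,96,18.75)"
```

```text
t 12.275 p [ 491.8 -224.2  124.6] shift [-2.7 -2.9 28.6] turn [ 0.01  0.   -0.19] F [-0.18  0.34 -1.22] q7 0.85 w 0.297 gf 29.99
time_s: 12.9
ee_pos: [0.4897, -0.2275, 0.1019]
eef_rot: [-0.0, 0.584, 0.812, -0.0]
wrist_force: [-0.8, -0.5, -0.7]
gripper_width: 0.297
grasp_force: 30.0
time_s: 13.4
ee_pos: [0.4899, -0.2276, 0.1026]
eef_rot: [0.0, 0.584, 0.812, 0.0]
wrist_force: [0.3, -0.2, -1.1]
gripper_width: 0.294
grasp_force: 30.0
t 13.4 p [ 489.9 -227.6  102.6] shift [-0.  -0.   6.6] turn [ 0.01  0.   -0.19] F [ 0.28 -0.22 -1.15] q7 0.88 w 0.294 gf 29.99
```

```bash
python3 -m inch '[{"tx":0,"ty":0,"tz":1,"rx":0,"ry":0,"rz":0,"gripper":0},{"tx":0,"ty":0,"tz":2,"rx":0,"ry":0,"rz":0,"gripper":0},{"tx":0,"ty":0,"tz":3,"rx":0,"ry":0,"rz":0,"gripper":0},{"tx":0,"ty":0,"tz":4,"rx":0,"ry":0,"rz":0,"gripper":0},{"tx":0,"ty":0,"tz":5,"rx":0,"ry":0,"rz":0,"gripper":0}]'; python3 -m inch '[{"tx":0,"ty":0,"tz":0.5,"rx":0,"ry":0,"rz":0,"gripper":0},{"tx":0,"ty":0,"tz":1,"rx":0,"ry":0,"rz":0,"gripper":0},{"tx":0,"ty":0,"tz":1,"rx":0,"ry":0,"rz":0,"gripper":0}]'
```

```text
time_s: 14.02
ee_pos: [0.4898, -0.2277, 0.0974]
eef_rot: [-0.0, 0.584, 0.812, -0.0]
wrist_force: [-0.2, -0.1, -0.7]
gripper_width: 0.294
grasp_force: 30.0
time_s: 14.4
ee_pos: [0.4898, -0.2276, 0.0964]
eef_rot: [-0.0, 0.584, 0.812, -0.0]
wrist_force: [-0.1, 0.7, -1.0]
gripper_width: 0.29
grasp_force: 30.0
```

```bash
python3 -m inch '[{"tx":0,"ty":0,"tz":0.5,"rx":0,"ry":0,"rz":0,"gripper":0},{"tx":0,"ty":0,"tz":1,"rx":0,"ry":0,"rz":0,"gripper":0},{"tx":0,"ty":0,"tz":1,"rx":0,"ry":0,"rz":0,"gripper":0}]'
```

```text
time_s: 14.78
ee_pos: [0.4899, -0.2276, 0.0956]
eef_rot: [-0.0, 0.584, 0.812, 0.0]
wrist_force: [-0.8, 0.2, 0.9]
gripper_width: 0.298
grasp_force: 30.0
```

```bash
python3 -m inch '[{"tx":0,"ty":0,"tz":0.5,"rx":0,"ry":0,"rz":0,"gripper":0},{"tx":0,"ty":0,"tz":1,"rx":0,"ry":0,"rz":0,"gripper":0},{"tx":0,"ty":0,"tz":1,"rx":0,"ry":0,"rz":0,"gripper":0},{"tx":0,"ty":0,"tz":1,"rx":0,"ry":0,"rz":0,"gripper":0}]'
```

```text
time_s: 15.28
ee_pos: [0.4899, -0.2277, 0.0945]
eef_rot: [0.0, 0.584, 0.812, 0.0]
wrist_force: [-1.4, 0.7, 2.4]
gripper_width: 0.293
grasp_force: 30.0
```

```bash
python3 -m inch '[{"tx":0,"ty":0,"tz":0.3,"rx":0,"ry":0,"rz":0,"gripper":0},{"tx":0,"ty":0,"tz":0.3,"rx":0,"ry":0,"rz":0,"gripper":0}]'; for i in 1 2; do python3 -m inch '[{"tx":0,"ty":0,"tz":0,"rx":0,"ry":0,"rz":0,"gripper":0}]'|grep wrist; done; python3 - <<'E'
from h import *
c=snap('wrist','w5'); cv2.imwrite('pics/c5.png',cv2.resize(c['img'][100:340,200:440],(600,600),interpolation=cv2.INTER_CUBIC)[:,:,::-1]); delta(489.9,-227.7,96,18.75)
E
```

```text
time_s: 15.52
ee_pos: [0.4899, -0.2277, 0.0942]
eef_rot: [0.0, 0.584, 0.812, 0.0]
wrist_force: [-0.7, 0.6, 3.5]
gripper_width: 0.293
grasp_force: 30.0
wrist_force: [-0.4, 1.1, 3.3]
wrist_force: [-1.1, 1.2, 3.4]
t 15.825 p [ 489.9 -227.7   94.2] shift [-0.  -0.  -1.8] turn [ 0.01  0.   -0.19] F [-1.64  0.93  4.01] q7 0.88 w 0.294 gf 29.99
```

View pics/c5.png

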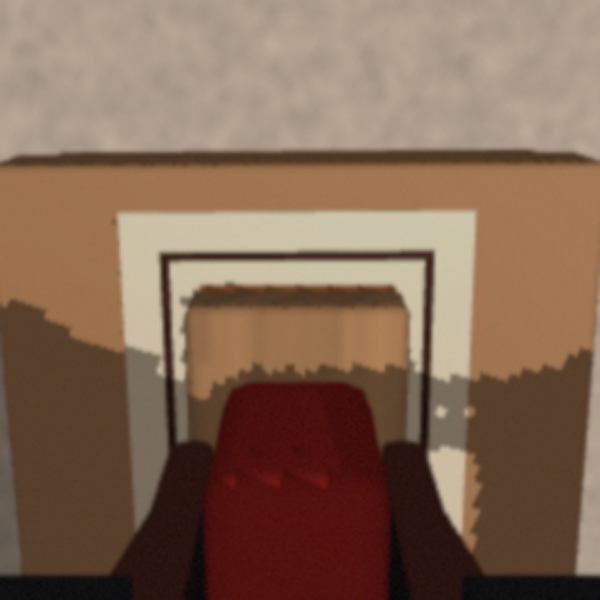

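The stamp stands on the label. The frame's inner columns 170–426 centre on the mount's 188–408, the far gap is about 6 mm (rows 258–287), and the net press is about 5 N. I hand the job in.

```bash
python3 -c "
from bench import sign_off
print(sign_off())"
```

```text
the job is handed in; nothing more can be done
None
```

The job is handed in after about 16 s of robot time: the red-handled stamp was inked flat on the blue felt and is now held upright on the label at about 5 N, centred to about 1 mm by the camera and straight with the frame; no verdict was returned.

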